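# Cover the setting-ring pot, then hold the dry box's sprung lid at 60 degrees

## Robot

A 6-joint arm with a two-finger parallel gripper is mounted at the origin on a cart in front of the work surface, level with it; the furniture and walls round the work are solid. World frame = base frame: x ahead of the robot, y to its left, z up, the work surface at z = 0. Lengths are in m, angles in rad, forces in N, time in s.
With the tool pointing down it reaches from about 0.25 to 0.725 m from the base axis. Payload 4 kg.
Tool frame: the origin (TCP) lies midway between the tips of the shut fingers; the grasp point (between the pads) lies bot.tcp_to_grasp behind it (bot.tcp_to_grasp is the distance from the TCP to the grasp point, in m); z points along the fingers, y is the line along which they close (so a half turn about z gives the same grasp; the last joint's range is limited). The gripper opens to 85 mm and grips with 20 to 120 N. Pads are 22 mm wide; open, the fingers measure 114 mm over their backs; the gripper's body (76 mm by 85 mm) begins 54 mm behind the grasp point. The pads swing forward as they close: fully open they stand 13 mm farther back than shut.
Start: joints at [-1.216, 0.241, 0.005, 1.335, 0, 1.571], TCP at [0.174, -0.469, 0.231] pointing down, gripper open.
Joint ranges: [-2.72, 2.72], [-1.05, 1.87], [-1.09, 1.28], [-1.99, 2.15], [-1.42, 1.44], [-3.14, 3.14]. Speed limits (rad/s): [2.79, 2.79, 3.14, 3.14, 3.14, 3.14].

## Interface

Orientations are given as a unit quaternion [x, y, z, w].
In Python, from workcell import readout, camera, bot gives the robot as it stands. The module is installed in compiled form; this text tells all that it offers.
- The arm moves only by the tool jog_arm, never from a script. Its argument "motion" is a list of rows, each an object of numbers: "x", "y", "z": the shift along the tool's x, y, z in mm; "spin": the turn about the tool's z in degrees; "fingers": the closure, from -1 (fully open) to 1 (shut). A call has 1 to 8 rows; each row is the pose to reach, as a shift and turn from the pose commanded when the call began, along the tool's axes at that moment; what a row does not reach only later rows make up. A row lasts 1/8 s, in which the tool goes at most 62.5 mm and 10.7 degrees, less where a joint would pass 70% of its speed; a pose out of reach is approached as far as the arm can. A call with a gripper value outside its range is refused whole. The fingers move at their own pace and stop on an object; the grip force is fixed at half the most. Time passes only in rows, so rows that repeat a pose let the fingers close. It gives the time, the measured TCP pose, the force, the opening and the grip force at its end, in the units of the state.
- readout.get_obs(): the state, without advancing time (a new reading comes with each control period).
- camera(name): name is "scene" or "top" or "wrist"; returns a dict with "pixels" (384x512x3 uint8, red, green, blue), "K" (3x3 intrinsics, pixels), "rvec" (rotation vector, rad) and "tvec" (3), from world to camera coordinates, as OpenCV has them. Camera axes: x right, y down, z forward; pixel columns grow to the right and rows downward; lengths in m; the calibration is good to about 2 mm. A picture is of the moment at which its call begins. There is no depth.
- bot.job_done(): hands the job in; it is judged then, once.
The state is a dict: "clock": time; "joint_pos": joint angles; "joint_vel": joint speeds; "tau": joint torques, N m; "eef_pos": TCP position; "tool_rot": TCP orientation; "ft_force": force on the tool from outside, world axes, zero at the start; "ft_torque": the same for the moment, N m; "grip_width": finger opening in m; "grasp_force": force on a finger pad.
Only numpy, scipy, OpenCV 4.12 (cv2) and the standard library are available. Lean on these libraries where they do the work, as an engineer would, in place of code of your own. Each camera call takes 0.05 s, during which the arm holds its last target. There are 200 camera calls.

## Task

I am putting the setting ring away: gently set the loose cover on the aluminium pot that the ring lies in, so that it sits level and fully down on the rim, and let go of it; leave the pot standing where it is. Then lift the lid of the dry box by its wire handle to 60 degrees from closed, so that I can slide the pot in without losing all the dry air, and finish while still holding the lid there with the gripper. Its hinge is sprung shut, so never let it slam, and leave the loupe and the note block where they are.

Things in the scene. Friction and masses are not known exactly. Their poses are not given: they have to be found in the camera images.
- pot_rim (a point): Centre of the mouth of the round open aluminium pot, at the height of its rim (34 mm above the table; axis z up). The pot is loose, 0.35 kg, 76 mm across outside, 68 mm inside; a 48 mm steel setting ring, 14 mm high, lies on its floor. It and the cover lie in front of the keyboard; either may be the left one.
- cover_knob (a point): Middle of the upright knob (18 mm across, 26 mm high) of the pot's loose aluminium cover, 0.12 kg, lying right way up; 23 mm above the cover's underside, axis z up. Below the knob: a flange 76 mm across, 4 mm thick; below that a plug 64 mm across, 6 mm deep, that drops into the pot with 2 mm to spare all round. Seated, this point is 17 mm above the rim.
- setting_ring: The steel setting ring in the pot, 48 mm across, 14 mm high; origin at the centre of its underside. It stays in the pot.
- lid_handle (a point): Middle of the bar of the dry box's wire handle: round steel, 10 mm thick, 100 mm free between its side arms, level and parallel to the hinge (this point's y axis). Closed, it is 91 mm above the table and 46 mm in front of the lid's edge, nothing above or below it. The point's x axis lies in the lid, from handle to hinge.
- lid_hinge (a point): Middle of the lid's hinge line at the back of the dry box (grey, 160 mm deep, 210 wide, 84 high, fixed), 88 mm above the table; axes: x from front to back of the box, y along the hinge, z up. The handle bar lies 218 mm from it along -x and 3 mm above it when closed, and swings about it in a circle.
- drybox_lid (a joint): Opening angle of the dry box's clear lid with aluminium frame (0.3 kg) in rad: 0 closed, growing as its front edge rises; 60 degrees is 1.047; stop at 1.7. Spring and weight pull it shut at every angle: 1.6 to 2.7 N at the handle bar.
- loupe: Black eye loupe, 40 mm across and 36 mm high, to be left alone; origin at the centre of its underside.
- sticky_notes: Block of sticky notes, 48 x 74 x 19 mm, in front of the keyboard, to be left alone; origin at the centre of its underside.

How it is judged:
On the way, in this order (a step that is already met when the one before it is completed fails the run):
1. the cover sits level and fully down on the pot's rim, let go, while the dry box is still closed (horizontal distance between cover_knob and pot_rim below 0.004 m and z of cover_knob in the frame of pot_rim between 0.0155 and 0.0185 m and angle between cover_knob's own z axis and vertical below 0.035 rad and contact force between the fingers and cover below 0.05 N and value of joint drybox_lid below 0.05 rad), for 0.2 s.
2. the lid is lifted by the gripper to within 6 degrees of 60 degrees (value of joint drybox_lid between 0.942 and 1.152 rad and contact force between the fingers and drybox_lid above 0.5 N), for 0.3 s.
At the end, for the whole second after the job is handed in: The fingers hold the lid still, 54 to 66 degrees open, nothing else propping it. The cover, released, lies fully down (1.5 mm) and level (2 degrees) on the pot's rim, centred to 4 mm; the pot with the ring in it stands within 20 mm of where it stood (all of step 2 and velocity of joint drybox_lid between -0.1 and 0.1 rad/s and contact force between each of pot, cover and drybox_lid below 0.1 N and horizontal distance between cover_knob and pot_rim below 0.004 m and z of cover_knob in the frame of pot_rim between 0.0155 and 0.0185 m and angle between cover_knob's own z axis and vertical below 0.035 rad and contact force between the fingers and cover below 0.05 N and distance of pot_rim from where it was at the start of the episode below 0.02 m and height (world z) of pot_rim below 0.037 m and horizontal distance between setting_ring and pot_rim below 0.015 m); the arm keeps its last pose, push and grip.
It fails at once if the lid slams (swings shut faster than 2.5 rad/s) (velocity of joint drybox_lid below -2.5 rad/s).
It fails at once if the cover is dropped (falls free faster than 0.6 m/s, about 2 cm) (linear speed of cover above 0.6 m/s and contact force between the fingers and cover below 0.01 N).
It fails at once if the loupe or the note block is pushed more than 30 mm away (distance of any of loupe, sticky_notes from where it was at the start of the episode above 0.03 m).
It also fails if it takes over 58 s, if anything falls off the work surface, if the arm or the gripper's body presses on something with over 40 N, if the wrist force passes 120 N, or if a joint passes its speed limit or range.

## Working session

There is one attempt and no reset: what is moved stays moved. The work goes in short steps, Python scripts to look and compute and a tool call to move; the robot and the scene stay as the last step left them, time stands still between calls to the robot, and variables do not carry over. Pictures are saved under pics/ and viewed, at most 10 in all, crops included, and the job is handed in when it is done.

Besides the shell and the picture viewer there is one more tool, called after "Emit:" as a command line: name --argument value ..., lists and objects as JSON in quotes. jog_arm: Moves the arm, as the interface text tells. Its arguments: {"type":"object","properties":{"motion":{"type":"array"}},"required":["motion"]}

```bash
mkdir -p pics; cat > h.py <<'E'
import numpy as np, cv2
from workcell import readout, camera, bot
def snap(n,f=None):
    c=camera(n)
    if f: cv2.imwrite('pics/'+f,c['pixels'][:,:,::-1])
    np.save('pics/'+(f or n)+'.npy',c,allow_pickle=True)
    return c
def cam(c):
    R=cv2.Rodrigues(np.array(c['rvec'],float))[0]; t=np.array(c['tvec'],float).ravel()
    return R,-R.T@t,np.array(c['K'],float)
def ray(c,uv):
    R,o,K=cam(c); d=R.T@np.linalg.inv(K)@np.array([uv[0],uv[1],1.]); return o,d/np.linalg.norm(d)
def plane(c,uv,z):
    o,d=ray(c,uv); return o+d*(z-o[2])/d[2]
def tri(ps):
    A=np.zeros((3,3));b=np.zeros(3)
    for c,uv in ps:
        o,d=ray(c,uv);P=np.eye(3)-np.outer(d,d);A+=P;b+=P@o
    x=np.linalg.solve(A,b)
    return x,[np.linalg.norm(np.cross(x-ray(c,u)[0],ray(c,u)[1])) for c,u in ps]
def proj(c,p):
    return cv2.projectPoints(np.array(p,float).reshape(-1,3),np.array(c['rvec'],float),np.array(c['tvec'],float),np.array(c['K'],float),None)[0].reshape(-1,2)
def load(f): return np.load('pics/'+f+'.npy',allow_pickle=True).item()
E
python3 - <<'E'
from h import *
a=snap('scene','s0.png');b=snap('top','t0.png')
s=readout.get_obs();print({k:np.round(v,3) for k,v in s.items()},bot.tcp_to_grasp)
for c in(a,b):print(cam(c)[1],cam(c)[0][2])
E
```

```text
{'clock': np.float64(0.1), 'joint_pos': array([-1.216,  0.241,  0.004,  1.335, -0.   ,  1.571]), 'joint_vel': array([ 0.001, -0.002,  0.003,  0.001,  0.   , -0.   ]), 'tau': array([-0.0000e+00, -3.7314e+01,  2.5301e+01,  1.1000e-02,  0.0000e+00,
       -0.0000e+00]), 'eef_pos': array([ 0.174, -0.468,  0.23 ]), 'tool_rot': array([ 0.984,  0.176, -0.   , -0.001]), 'ft_force': array([-0.726, -0.112, -0.387]), 'ft_torque': array([-0.026, -0.047,  0.002]), 'grasp_force': np.float64(0.0), 'grip_width': np.float64(0.086)} 0.0187
[-0.06303738  0.63710658  0.71341406] [ 0.57379823 -0.58287129 -0.57534047]
[ 0.48361937 -0.03078494  0.99104902] [ 0.05898462 -0.00834011 -0.99822405]
```

View pics/s0.png

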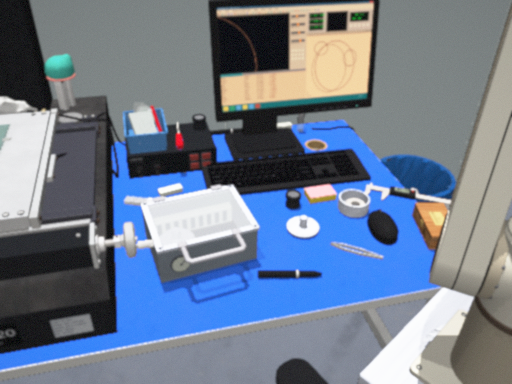

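View pics/t0.png

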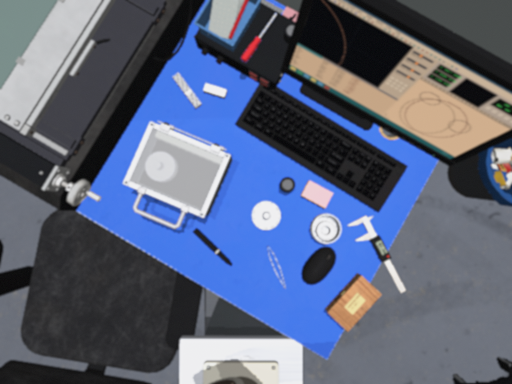

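The scene view shows the cover at (303,226), the pot at (354,203), the loupe at (293,199), the notes at (320,192) and the box handle near (217,247). In the top view the cover is at (266,215), the pot at (326,229), and the box with its handle at (160,215).

```bash
cat >> h.py <<'E'
def blobs(c,lo=150,amin=60):
    h=cv2.cvtColor(c['pixels'],cv2.COLOR_RGB2HSV)
    blue=((h[...,0]>95)&(h[...,0]<130)&(h[...,1]>120)).astype(np.uint8)
    cs,_=cv2.findContours(1-blue,cv2.RETR_LIST,cv2.CHAIN_APPROX_NONE)
    return [k for k in cs if lo and amin<cv2.contourArea(k)<5000 and len(k)>5]
E
python3 - <<'E'
from h import *
for n in('s0.png','t0.png'):
    c=load(n)
    for k in blobs(c):
        e=cv2.fitEllipse(k);z=0.01
        print(n,np.round(e[0],1),np.round(e[1],1),round(e[2]),cv2.contourArea(k),np.round(plane(c,e[0],z),3),np.round(plane(c,e[0],0.034),3))
for n,(x0,x1,y0,y1) in dict(s0=(120,400,160,290),t0=(110,400,110,300)).items():
    p=cv2.imread(f'pics/{n}.png')[y0:y1,x0:x1];f=800/(x1-x0)
    cv2.imwrite(f'pics/{n}c.png',cv2.resize(p,None,fx=f,fy=f,interpolation=cv2.INTER_CUBIC));print(f)
E
```

```text
s0.png [287.4 273.7] [ 5.8 58.4] 89 224.5 [0.386 0.08  0.01 ] [0.371 0.099 0.034]
s0.png [355.7 249.8] [ 6.7 54. ] 105 276.5 [ 0.333 -0.084  0.01 ] [ 0.319 -0.06   0.034]
s0.png [302.5 226.3] [22.  33.3] 96 573.0 [ 0.467 -0.06   0.01 ] [ 0.449 -0.037  0.034]
s0.png [382.5 227. ] [22.3 35.1] 146 609.0 [ 0.337 -0.197  0.01 ] [ 0.323 -0.168  0.034]
s0.png [315.6 144.5] [11.1 22.7] 96 196.5 [ 0.696 -0.385  0.01 ] [ 0.67  -0.35   0.034]
s0.png [221.7 149.1] [19.5 37.9] 162 518.5 [ 0.865 -0.158  0.01 ] [ 0.833 -0.131  0.034]
s0.png [148.5 174.3] [ 89.4 114.4] 11 4599.5 [0.895 0.076 0.01 ] [0.862 0.095 0.034]
t0.png [318.4 265.1] [21.8 40.5] 39 690.5 [ 0.341 -0.2    0.01 ] [ 0.344 -0.196  0.034]
t0.png [211.5 245.9] [ 4.4 43.7] 134 117.0 [0.388 0.078 0.01 ] [0.39  0.075 0.034]
t0.png [325.7 228.3] [30.8 31.3] 117 755.5 [ 0.436 -0.219  0.01 ] [ 0.437 -0.214  0.034]
t0.png [265.7 215.1] [29.6 29.8] 174 690.5 [ 0.469 -0.062  0.01 ] [ 0.469 -0.062  0.034]
t0.png [159.1 208.8] [18.5 52.5] 113 691.5 [0.483 0.216 0.01 ] [0.483 0.21  0.034]
t0.png [316.7 193.9] [21.4 34.3] 118 533.5 [ 0.525 -0.196  0.01 ] [ 0.524 -0.192  0.034]
t0.png [286.9 184.5] [12.6 13.4] 19 130.5 [ 0.549 -0.117  0.01 ] [ 0.548 -0.115  0.034]
t0.png [501.9 165.3] [21.5 48. ] 175 744.5 [ 0.605 -0.686  0.01 ] [ 0.602 -0.67   0.034]
t0.png [214.6  89.9] [10.5 28.1] 108 215.0 [0.8   0.076 0.01 ] [0.792 0.073 0.034]
t0.png [186.6  90. ] [ 8.9 53.5] 143 318.0 [0.799 0.15  0.01 ] [0.791 0.146 0.034]
t0.png [226.1  16.5] [36.3 46.3] 34 1169.5 [1.001 0.048 0.01 ] [0.988 0.046 0.034]
2.857142857142857
2.7586206896551726
```

View pics/t0c.png

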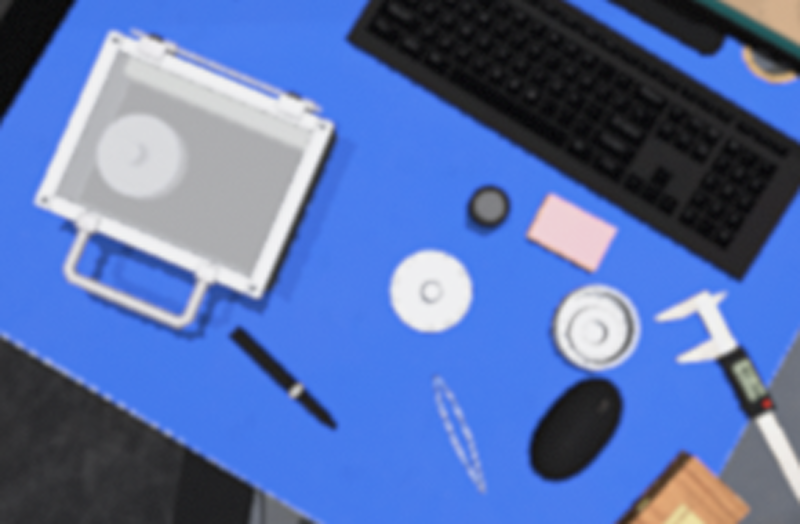

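View pics/s0c.png

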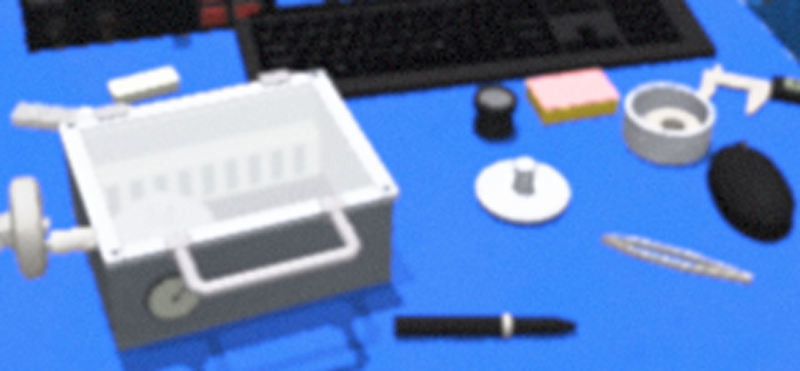

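```bash
python3 - <<'E'
from h import *
s,t=load('s0.png'),load('t0.png')
S=lambda x,y:(120+x/2.857,160+y/2.857); T=lambda x,y:(110+x/2.7586,110+y/2.7586)
P={}
for n,a,b in[('barL',S(200,288),T(72,272)),('barR',S(352,248),T(183,320)),('knobtop',S(524,163),T(431,292)),('coverfl',(302.5,226.3),(265.7,215.1)),
 ('potrim',S(669,107),T(596,328)),('loupetop',S(495,97),T(489,205))]:
    p,r=tri([(s,a),(t,b)]);P[n]=p;print(n,p.round(4),np.round(r,4))
d=P['barR']-P['barL'];print(np.linalg.norm(d),np.degrees(np.arctan2(d[1],d[0])))
# lid corners in top view
for a in[(112,35),(332,125),(258,295),(40,203)]:print(plane(t,T(*a),.088).round(3))
E
```

```text
barL [0.4837 0.2514 0.089 ] [0.0009 0.0009]
barR [0.4427 0.1534 0.0915] [0.0003 0.0003]
knobtop [ 0.4679 -0.0625  0.0356] [0.0006 0.0006]
coverfl [ 0.4687 -0.0625  0.0076] [0.0002 0.0002]
potrim [ 0.4355 -0.2153  0.034 ] [0.0001 0.0001]
loupetop [ 0.5482 -0.1163  0.0333] [0.0001 0.0001]
0.10627117531901635 -112.72878596217066
[0.692 0.222 0.088]
[0.614 0.027 0.088]
[0.464 0.089 0.088]
[0.543 0.281 0.088]
```

Emit:
jog_arm --motion '[{"x": 52,"y": -35,"z": 10},{"x": 104,"y": -70,"z": 20},{"x": 156,"y": -105,"z": 30},{"x": 208,"y": -140,"z": 40},{"x": 260,"y": -175,"z": 50},{"x": 312,"y": -210,"z": 60},{"x": 364,"y": -245,"z": 70},{"x": 417,"y": -281,"z": 80}]'

```text
validation failed for argument at $.mo...
```

Emit:
jog_arm --motion '[{"x": 52,"y": -35,"z": 10,"spin": 0,"fingers": -1},{"x": 104,"y": -70,"z": 20,"spin": 0,"fingers": -1},{"x": 156,"y": -105,"z": 30,"spin": 0,"fingers": -1},{"x": 208,"y": -140,"z": 40,"spin": 0,"fingers": -1},{"x": 260,"y": -175,"z": 50,"spin": 0,"fingers": -1},{"x": 312,"y": -210,"z": 60,"spin": 0,"fingers": -1},{"x": 364,"y": -245,"z": 70,"spin": 0,"fingers": -1},{"x": 417,"y": -281,"z": 80,"spin": 0,"fingers": -1}]'

```text
clock: 1.1
eef_pos: [0.4626, -0.066, 0.1522]
tool_rot: [0.984, 0.177, -0.0, 0.0]
ft_force: [0.2, -0.5, 0.8]
grip_width: 0.0856
grasp_force: 0.0
```

```bash
python3 - <<'E'
from h import *
w=snap('wrist','w1.png');o=readout.get_obs();print(o['eef_pos'],o['tool_rot'],cam(w)[1],cam(w)[0][2])
print(proj(w,[[.4679,-.0625,.0356],[.4687,-.0625,.01],[.4355,-.2153,.034]]))
E
```

```text
[ 0.46632294 -0.05994649  0.15113398] [ 0.98361819  0.18024176  0.00167592 -0.00231304] [ 0.53289291 -0.0395656   0.29495115] [-0.27664041 -0.10305367 -0.95543185]
[[255.90439831 174.54671801]
 [256.33921551 166.15291193]
 [406.66024098 266.2892774 ]]
```

View pics/w1.png

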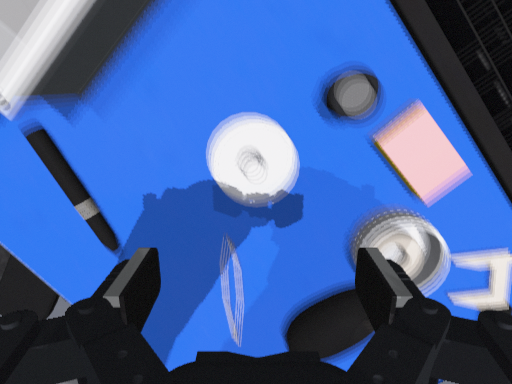

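The wrist view is motion-blurred (arm still settling): cover near (253,160), pot near (400,250), loupe (355,95). I'll take it again now that it has settled.

```bash
python3 - <<'E'
from h import *
camera('wrist');w=snap('wrist','w2.png');o=readout.get_obs();print(o['eef_pos'],o['tool_rot'])
print(proj(w,[[.4679,-.0625,.0356],[.4687,-.0625,.01],[.4355,-.2153,.034]]))
s,t=load('s0.png'),load('t0.png')
for k in blobs(w,amin=1500):
    e=cv2.fitEllipse(k);print(np.round(e,1) if 0 else (np.round(e[0],1),np.round(e[1],1)),plane(w,e[0],.008).round(4),plane(w,e[0],.034).round(4))
E
```

```text
[ 0.46232836 -0.06528238  0.15160382] [ 9.83771044e-01  1.79425331e-01 -9.84843175e-04 -3.37214336e-04]
[[259.07645462 177.67837153]
 [259.31687751 169.03613408]
 [408.81442593 270.47084389]]
(array([361. , 105.3]), array([50. , 57.9])) [ 0.5489 -0.122   0.008 ] [ 0.5475 -0.1142  0.034 ]
```

View pics/w2.png

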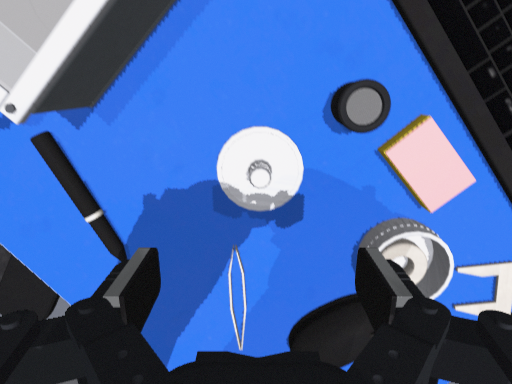

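The settled view shows the knob top at (260,178), where the two-view estimate projects (259,178), and the pot rim centred near (410,265), where it projects (409,270). The estimates agree, so I'll descend to the knob.

Emit:
jog_arm --motion '[{"x": 6,"y": -1,"z": 25,"spin": 0,"fingers": -0.5},{"x": 6,"y": -1,"z": 50,"spin": 0,"fingers": -0.5},{"x": 6,"y": -1,"z": 75,"spin": 0,"fingers": -0.3},{"x": 6,"y": -1,"z": 95,"spin": 0,"fingers": -0.2},{"x": 6,"y": -1,"z": 110,"spin": 0,"fingers": -0.2},{"x": 6,"y": -1,"z": 120,"spin": 0,"fingers": -0.2},{"x": 6,"y": -1,"z": 120,"spin": 0,"fingers": -0.2},{"x": 6,"y": -1,"z": 120,"spin": 0,"fingers": -0.2}]'

```text
clock: 2.25
eef_pos: [0.4675, -0.0653, 0.0333]
tool_rot: [0.984, 0.176, 0.0, 0.0]
ft_force: [0.2, 0.3, 0.1]
grip_width: 0.051
grasp_force: 0.0
```

```bash
python3 - <<'E'
from h import *
w=snap('wrist','w3.png');o=readout.get_obs();print(o['eef_pos'],o['tool_rot'],o['grip_width'],o['ft_force'])
print(proj(w,[[.4679,-.0625,.0356],o['eef_pos']]))
E
```

```text
[ 0.46763    -0.06516927  0.03340121] [9.84343518e-01 1.76259541e-01 6.02060586e-04 2.24574988e-04] 0.05145096800902727 [-0.04111408  0.05026738  0.01078773]
[[252.74870351 250.47232998]
 [257.92917951 250.52456772]]
```

View pics/w3.png

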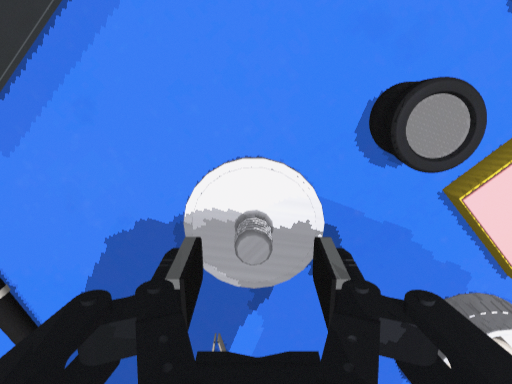

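The close wrist view shows the knob top at (254,250), predicted at (253,250), with the fingers centred at column 258, so about 2 mm along tool −y is needed. I'll correct that, lower and grip.

Emit:
jog_arm --motion '[{"x": 1,"y": -2,"z": 8,"spin": 0,"fingers": -0.2},{"x": 1,"y": -2,"z": 16,"spin": 0,"fingers": -0.2},{"x": 1,"y": -2,"z": 19,"spin": 0,"fingers": -0.2},{"x": 1,"y": -2,"z": 19,"spin": 0,"fingers": 0.2},{"x": 1,"y": -2,"z": 19,"spin": 0,"fingers": 1},{"x": 1,"y": -2,"z": 19,"spin": 0,"fingers": 1},{"x": 1,"y": -2,"z": 19,"spin": 0,"fingers": 1},{"x": 1,"y": -2,"z": 19,"spin": 0,"fingers": 1}]'

```text
clock: 3.3
eef_pos: [0.4676, -0.0626, 0.014]
tool_rot: [0.984, 0.176, 0.0, 0.0]
ft_force: [-1.0, 0.2, 2.6]
grip_width: 0.0158
grasp_force: 58.8
```

Emit:
jog_arm --motion '[{"x": 0,"y": 0,"z": -5,"spin": 0,"fingers": 1},{"x": 0,"y": 0,"z": -15,"spin": 0,"fingers": 1},{"x": 0,"y": 0,"z": -30,"spin": 0,"fingers": 1},{"x": 0,"y": 0,"z": -50,"spin": 0,"fingers": 1},{"x": 0,"y": 0,"z": -66,"spin": 0,"fingers": 1},{"x": 0,"y": 0,"z": -76,"spin": 0,"fingers": 1},{"x": 0,"y": 0,"z": -76,"spin": 0,"fingers": 1},{"x": 0,"y": 0,"z": -76,"spin": 0,"fingers": 1}]'

```text
clock: 4.3
eef_pos: [0.4669, -0.0626, 0.0893]
tool_rot: [0.984, 0.176, -0.0, -0.0]
ft_force: [-0.9, 0.1, -0.7]
grip_width: 0.0152
grasp_force: 58.5
```

```bash
python3 - <<'E'
from h import *
s=snap('scene','s4.png');t=snap('top','t4.png');w=snap('wrist','w4.png');o=readout.get_obs();print(o['eef_pos'],o['tool_rot'],o['grip_width'],o['ft_force'])
p=np.array([.4679,-.0625,.0356+.076]);
ims=[]
q=[(s,p,80),(t,p,80),(t,[.4355,-.2153,.034],80),(s,[.4355,-.2153,.034],80)]
for c,x,r in q:
    u=proj(c,x)[0].astype(int);print(proj(c,x)[0])
    ims.append(cv2.resize(cv2.copyMakeBorder(c['pixels'],80,80,80,80,0)[u[1]+40:u[1]+120,u[0]+40:u[0]+120,::-1],(266,266),interpolation=cv2.INTER_CUBIC))
a=np.hstack(ims[:2]+[cv2.resize(w['pixels'][:,64:448,::-1],(266,266))])
cv2.imwrite('pics/m4.png',a)
# precise pot rim: ellipse of outer blob in top view at t4
for k in blobs(t):
    e=cv2.fitEllipse(k);
    if abs(e[0][0]-326)<8 and abs(e[0][1]-229)<8: print(e)
E
```

```text
[ 0.46677428 -0.06256853  0.08901419] [ 9.84309402e-01  1.76449354e-01 -7.59650998e-04 -2.24819768e-04] 0.015570191841870177 [-0.07549533 -0.98070654  0.04015761]
[306.43078267 190.04938925]
[267.17730241 216.19187978]
[326.0479811  228.88899267]
[354.22391402 197.4376885 ]
```

View pics/m4.png

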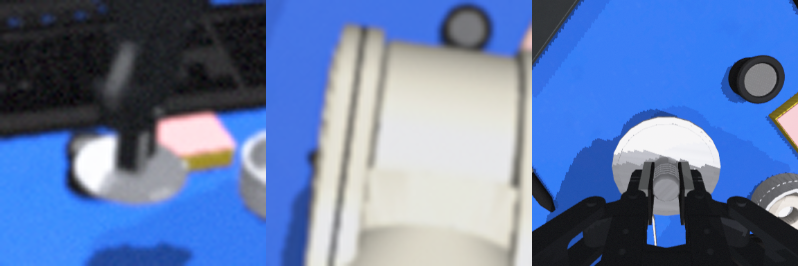

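The montage shows the cover hanging level in the grip at the middle of the first tile, with the knob centred between the pads in the third. I'll stop short of the pot, with the pot ahead of the wrist camera, to refine its centre.

Emit:
jog_arm --motion '[{"x": -20,"y": 16,"z": 0,"spin": 0,"fingers": 1},{"x": -50,"y": 40,"z": 0,"spin": 0,"fingers": 1},{"x": -85,"y": 67,"z": 0,"spin": 0,"fingers": 1},{"x": -120,"y": 95,"z": 0,"spin": 0,"fingers": 1},{"x": -147,"y": 118,"z": 0,"spin": 0,"fingers": 1},{"x": -167,"y": 132,"z": 0,"spin": 0,"fingers": 1},{"x": -167,"y": 132,"z": 0,"spin": 0,"fingers": 1},{"x": -167,"y": 132,"z": 0,"spin": 0,"fingers": 1}]'

```text
clock: 5.45
eef_pos: [0.3567, -0.244, 0.0895]
tool_rot: [0.984, 0.176, -0.0, -0.0]
ft_force: [-0.3, 0.5, -1.5]
grip_width: 0.0159
grasp_force: 58.7
```

```bash
python3 - <<'E'
from h import *
w=snap('wrist','w5.png');o=readout.get_obs();print(o['eef_pos'],o['tool_rot'],o['grip_width'],o['ft_force'])
print(proj(w,[[.4355,-.2153,.034],[.4355,-.2153,.0],o['eef_pos']]))
a=w['pixels'][:,:,::-1].copy()
th=np.linspace(0,6.28,60)
for r in(.034,.038):
    for q in proj(w,np.c_[.4355+r*np.cos(th),-.2153+r*np.sin(th),0*th+.034]): cv2.circle(a,tuple(int(v) for v in q),0,(0,0,255),-1)
cv2.imwrite('pics/w5o.png',cv2.resize(a,(768,576)))
E
```

```text
[ 0.35687537 -0.24384923  0.08953377] [ 9.84239500e-01  1.76840417e-01 -1.49168188e-05 -2.70597415e-04] 0.016083047842099792 [-0.36990883  0.40020985 -1.26621384]
[[258.87453129  67.67141596]
 [258.69127072  70.12927308]
 [257.8339876  250.38514644]]
```

View pics/w5o.png

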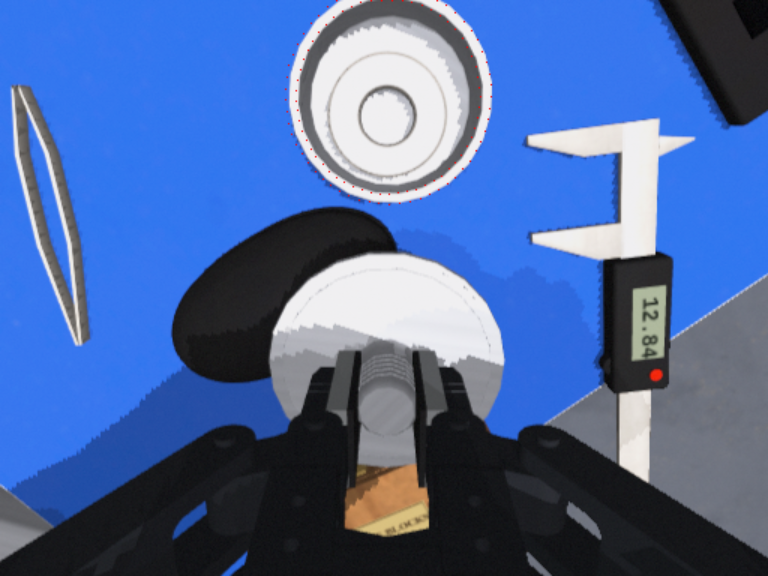

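The overlay of the measured rim circle (dots) lies on the pot's rim (centre about (390,100) in this enlarged view). The held flange is centred at column 387. I'll check the held cover's position fore and aft from its front edge.

```bash
python3 - <<'E'
from h import *
w=load('w5.png');e=np.array([.3567,-.2440,.0893]);ax=np.array([.9375,.348,0])
for dx in(-.002,0,.002):print(dx,proj(w,[e+ax*(.038+dx)+[0,0,-.004],e+ax*dx+[0,0,.0216]]).round(1).tolist())
h=cv2.cvtColor(w['pixels'],cv2.COLOR_RGB2HSV);col=h[150:200,250:266,1].mean(1);print((150+np.where(col<80)[0])[:3])
r=np.array([.4355,-.2153,0])-[.3567,-.244,0];print(r@ax,r@np.array([.348,-.9375,0]))
E
```

```text
-0.002 [[258.0, 174.7], [258.1, 279.7]]
0 [[258.0, 170.4], [258.1, 275.4]]
0.002 [[258.0, 166.0], [258.1, 271.1]]
[157 158 159]
0.08386259999999998 0.0005161499999999895
```

Emit:
jog_arm --motion '[{"x": 20,"y": 0,"z": 0,"spin": 0,"fingers": 1},{"x": 50,"y": 0,"z": 0,"spin": 0,"fingers": 1},{"x": 72,"y": 0,"z": 0,"spin": 0,"fingers": 1},{"x": 83,"y": 0.5,"z": 10,"spin": 0,"fingers": 1},{"x": 83,"y": 0.5,"z": 25,"spin": 0,"fingers": 1},{"x": 83,"y": 0.5,"z": 36,"spin": 0,"fingers": 1},{"x": 83,"y": 0.5,"z": 38,"spin": 0,"fingers": 1},{"x": 83,"y": 0.5,"z": 38,"spin": 0,"fingers": 1}]'

```text
clock: 6.5
eef_pos: [0.434, -0.2163, 0.0515]
tool_rot: [0.984, 0.176, -0.0, -0.0]
ft_force: [0.3, -0.0, -0.8]
grip_width: 0.0157
grasp_force: 58.7
```

```bash
python3 - <<'E'
from h import *
o=readout.get_obs();print(o['eef_pos'],o['ft_force'])
s=snap('scene','s6.png');w=snap('wrist','w6.png')
u=proj(s,[.4355,-.2153,.045])[0].astype(int)
f=lambda im,s:cv2.resize(im[...,::-1],s,interpolation=cv2.INTER_CUBIC)
cv2.imwrite('pics/m6.png',np.hstack([f(s['pixels'][u[1]-32:u[1]+28,u[0]-30:u[0]+30],(400,400)),f(w['pixels'][100:300,158:358],(400,400))]))
E
```

```text
[ 0.43403196 -0.21630883  0.05152577] [ 0.25928176 -0.04841526 -0.81672506]
```

View pics/m6.png

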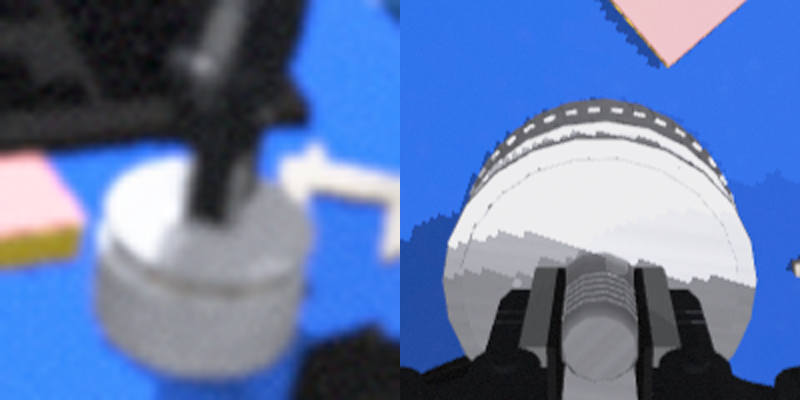

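The cover is centred over the pot, just above the rim, in both tiles (scene tile about (205,230), wrist tile about (600,240)). I'll lower it slowly.

Emit:
jog_arm --motion '[{"x": 0,"y": 0,"z": 2,"spin": 0,"fingers": 1},{"x": 0,"y": 0,"z": 4,"spin": 0,"fingers": 1},{"x": 0,"y": 0,"z": 6,"spin": 0,"fingers": 1},{"x": 0,"y": 0,"z": 7.5,"spin": 0,"fingers": 1},{"x": 0,"y": 0,"z": 8.5,"spin": 0,"fingers": 1},{"x": 0,"y": 0,"z": 8.5,"spin": 0,"fingers": 1}]'

```text
clock: 7.35
eef_pos: [0.4346, -0.216, 0.0431]
tool_rot: [0.984, 0.177, -0.0, -0.0]
ft_force: [-0.1, -0.6, -1.3]
grip_width: 0.016
grasp_force: 58.7
```

Emit:
jog_arm --motion '[{"x": 0,"y": 0,"z": 0.5,"spin": 0,"fingers": 1},{"x": 0,"y": 0,"z": 1,"spin": 0,"fingers": 1},{"x": 0,"y": 0,"z": 1,"spin": 0,"fingers": 1}]'

```text
clock: 7.72
eef_pos: [0.4346, -0.216, 0.0422]
tool_rot: [0.984, 0.176, 0.0, -0.0]
ft_force: [-0.2, -0.4, -1.5]
grip_width: 0.016
grasp_force: 58.7
```

Emit:
jog_arm --motion '[{"x": 0,"y": 0,"z": 0.4,"spin": 0,"fingers": 1},{"x": 0,"y": 0,"z": 0.8,"spin": 0,"fingers": 1},{"x": 0,"y": 0,"z": 0.8,"spin": 0,"fingers": 1}]'

```text
clock: 8.1
eef_pos: [0.4347, -0.2161, 0.0419]
tool_rot: [0.984, 0.176, 0.0, 0.0]
ft_force: [-2.0, 1.5, 5.3]
grip_width: 0.0155
grasp_force: 59.3
```

Contact came at TCP 0.042, which is the seated height. I'll release and rise.

Emit:
jog_arm --motion '[{"x": 0,"y": 0,"z": 0,"spin": 0,"fingers": 0.5},{"x": 0,"y": 0,"z": 0,"spin": 0,"fingers": 0.2},{"x": 0,"y": 0,"z": 0,"spin": 0,"fingers": 0.0},{"x": 0,"y": 0,"z": 0,"spin": 0,"fingers": -0.2},{"x": 0,"y": 0,"z": -15,"spin": 0,"fingers": -0.2},{"x": 0,"y": 0,"z": -40,"spin": 0,"fingers": -0.2},{"x": 0,"y": 0,"z": -80,"spin": 0,"fingers": -0.2},{"x": 0,"y": 0,"z": -120,"spin": 0,"fingers": -0.2}]'

```text
clock: 9.1
eef_pos: [0.4346, -0.216, 0.1636]
tool_rot: [0.984, 0.176, 0.0, 0.0]
ft_force: [0.1, -0.1, -0.9]
grip_width: 0.0514
grasp_force: 0.0
```

I've used all 10 pictures, so the remaining checks are numeric: flange circle and knob in the wrist view.

```bash
python3 - <<'E'
from h import *
camera('wrist');w=snap('wrist','w7.png');t=snap('top','t7.png');s=snap('scene','s7.png')
g=lambda c:cv2.cvtColor(c['pixels'],cv2.COLOR_RGB2GRAY)
for n,c in(('w',w),('t',t),('s',s)):
    print(n,proj(c,[[.4355,-.2153,.038],[.4355,-.2153,.064]]).round(1).tolist())
    h=cv2.cvtColor(c['pixels'],cv2.COLOR_RGB2HSV)
    m=((h[...,1]<60)&(h[...,2]>90)).astype(np.uint8)
    for k in cv2.findContours(m,cv2.RETR_EXTERNAL,cv2.CHAIN_APPROX_NONE)[0]:
        if cv2.contourArea(k)<200 or len(k)<6: continue
        e=cv2.fitEllipse(cv2.convexHull(k));p=plane(c,e[0],.038)
        if np.hypot(*(p[:2]-[.4355,-.2153]))<.02: print(' flange',np.round(e[0],1),np.round(e[1],1),p.round(4))
u=proj(w,[.4355,-.2153,.038])[0].astype(int)
G=g(w)[u[1]-70:u[1]+70,u[0]-70:u[0]+70]
cs=cv2.HoughCircles(cv2.resize(G,None,fx=3,fy=3,interpolation=cv2.INTER_CUBIC),cv2.HOUGH_GRADIENT,1,10,param1=80,param2=18,minRadius=20,maxRadius=60)
if cs is not None:
    for q in cs[0][:5]:
        v=q[:2]/3+u-70;print('knob',v,q[2]/3,plane(w,v,.064).round(4))
# two-view handle: top view bar edges now that arm is away; known predictions
print(proj(t,[[.4632,.2024,.09]]),proj(s,[[.4632,.2024,.09]]))
E
```

```text
w [[253.2, 179.7], [253.1, 188.5]]
 flange [254.3 175.1] [88.5 91. ] [ 0.4395 -0.2148  0.038 ]
t [[326.4, 229.0], [328.4, 229.5]]
 flange [324. 226.] [23.7 30.7] [ 0.443  -0.2092  0.038 ]
s [[354.5, 196.1], [356.0, 187.4]]
knob [254.5        185.83333588] 11.666667 [ 0.4379 -0.2156  0.064 ]
knob [254.16666412 180.83333588] 12.3 [ 0.4416 -0.2139  0.064 ]
knob [250.16666412 185.83333588] 15.900001 [ 0.4368 -0.2124  0.064 ]
knob [254.83333588 189.5       ] 11.266666 [ 0.4352 -0.2168  0.064 ]
knob [251.5        189.16666412] 13.033333 [ 0.4346 -0.2143  0.064 ]
[[156.02677675 217.11310956]] [[217.3742638  253.83686892]]
```

```bash
python3 - <<'E'
from h import *
w=load('w7.png');h=cv2.cvtColor(w['pixels'],cv2.COLOR_RGB2HSV);th=np.linspace(0,6.28,200)
m=((h[...,1]<90)&(h[...,2]>60)).astype(np.uint8)
n,l,st,_=cv2.connectedComponentsWithStats(m);st=st[l[180,235]];print('blob x',st[0],st[0]+st[2]-1,'y',st[1],st[1]+st[3]-1)
for z in(.038,.034,0.):
    q=proj(w,np.c_[.4355+.038*np.cos(th),-.2153+.038*np.sin(th),0*th+z]);print(z,q.min(0),q.max(0))
print(h[115:240:2,254,2].tolist())
E
```

```text
blob x 210 299 y 130 220
0.038 [208.29656849 134.64124189] [298.09239036 221.32775517]
0.034 [208.91450515 133.98161191] [297.51597405 219.60724378]
0.0 [213.57031021 129.03286086] [293.17226255 206.58614747]
[252, 252, 252, 251, 251, 251, 251, 198, 197, 160, 244, 252, 251, 252, 252, 252, 252, 252, 252, 252, 252, 252, 252, 252, 252, 252, 245, 176, 163, 198, 191, 175, 247, 252, 252, 252, 252, 252, 252, 252, 252, 222, 178, 181, 181, 184, 180, 181, 186, 186, 179, 172, 174, 195, 84, 28, 24, 28, 33, 38, 39, 40, 41]
```

The cover is seated: flange edges are within about 1 px of prediction, and the contact height difference was 27.9 mm. Next, the handle.

Emit:
jog_arm --motion '[{"x": 15,"y": -34,"z": -6,"spin": -5,"fingers": -0.2},{"x": 37,"y": -83,"z": -6,"spin": -11,"fingers": -0.2},{"x": 61,"y": -136,"z": -6,"spin": -18,"fingers": -0.2},{"x": 85,"y": -189,"z": -6,"spin": -25,"fingers": -0.2},{"x": 109,"y": -242,"z": -6,"spin": -32,"fingers": 0},{"x": 133,"y": -295,"z": -6,"spin": -39,"fingers": 0.2},{"x": 156,"y": -347,"z": -6,"spin": -44,"fingers": 0.2},{"x": 172,"y": -382,"z": -6,"spin": -47.4,"fingers": 0.2}]'

```text
clock: 10.3
eef_pos: [0.462, 0.204, 0.166]
tool_rot: [0.829, 0.559, -0.001, -0.0]
ft_force: [0.2, -0.2, 0.6]
grip_width: 0.034
grasp_force: 0.0
```

```bash
python3 - <<'E'
from h import *
for _ in range(4):camera('wrist')
w=snap('wrist','w8.png');o=readout.get_obs();print(o['eef_pos'],o['tool_rot'],o['grip_width'],o['joint_pos'].round(2),o['ft_force'])
L,R=np.array([.4837,.2514,.09]),np.array([.4427,.1534,.09]);print(proj(w,[L,R,o['eef_pos']]).round(1))
# profile across the bar at several fractions: bright, unsaturated pixels
h=cv2.cvtColor(w['pixels'],cv2.COLOR_RGB2HSV);u=np.array([.925,-.379,0])
for f in(.05,.15,.25,.35,.45,.5,.55,.65,.75,.85,.95):
    d=np.arange(-.025,.0251,.0005);q=proj(w,[L+(R-L)*f+u*k for k in d]).round().astype(int)
    ok=[0<=a<512 and 0<=b<384 and h[b,a,1]<70 and h[b,a,2]>110 for a,b in q]
    print(f,q[50].tolist(),d[ok].round(4)[[0,-1]] if any(ok) else None, sum(ok)*.5)
E
```

```text
[0.46223073 0.20116329 0.16630483] [ 8.30430907e-01  5.57119647e-01 -1.48519226e-03 -3.74595595e-05] 0.03411826633528064 [ 0.41  0.29 -0.1   1.18 -0.    2.37] [0.21326454 0.11992962 0.09144392]
[[260.3 118.9]
 [258.6 265.8]
 [259.1 252.8]]
0.05 [260, 127] [-0.008  0.001] 9.5
0.15 [260, 144] [-0.008   0.0015] 10.0
0.25 [260, 159] [-0.008   0.0015] 10.0
0.35 [260, 175] [-0.008   0.0015] 10.0
0.45 [259, 190] [-0.007  0.001] 8.5
0.5 [259, 197] [-0.007  0.001] 8.5
0.55 [259, 205] [-0.0065 -0.001 ] 6.0
0.65 [259, 219] [-0.0065  0.0015] 8.5
0.75 [259, 233] [-0.008   0.0015] 10.0
0.85 [259, 246] [-0.008   0.0015] 10.0
0.95 [259, 259] [-0.007  0.002] 9.5
```

Emit:
jog_arm --motion '[{"x": 0,"y": -2,"z": 15,"spin": 0,"fingers": 0.2},{"x": 0,"y": -2,"z": 35,"spin": 0,"fingers": 0.2},{"x": 0,"y": -2,"z": 50,"spin": 0,"fingers": 0.2},{"x": 0,"y": -2,"z": 55,"spin": 0,"fingers": 0.2},{"x": 0,"y": -2,"z": 55,"spin": 0,"fingers": 0.2},{"x": 0,"y": -2,"z": 55,"spin": 0,"fingers": 0.2}]'

```text
clock: 11.3
eef_pos: [0.4619, 0.2028, 0.1131]
tool_rot: [0.83, 0.557, 0.001, 0.0]
ft_force: [0.7, -0.1, 0.4]
grip_width: 0.0344
grasp_force: 0.0
```

```bash
cat > bar.py <<'E'
from h import *
def prof(w,fs=(.1,.2,.3,.4,.5,.6,.7)):
    L,R=np.array([.4837,.2514,.09]),np.array([.4427,.1534,.09]);u=np.array([.925,-.379,0])
    h=cv2.cvtColor(w['pixels'],cv2.COLOR_RGB2HSV);out=[]
    for f in fs:
        d=np.arange(-.02,.0201,.00025);q=proj(w,[L+(R-L)*f+u*k for k in d]).round().astype(int)
        ok=np.array([0<=a<512 and 0<=b<384 and h[b,a,1]<70 and h[b,a,2]>110 for a,b in q])
        if ok.any():
            e=d[ok][[0,-1]];c=L+(R-L)*f+u*e.mean();out.append((f,e.round(4).tolist(),proj(w,c)[0]))
    return out
E
python3 - <<'E'
from bar import *
w=snap('wrist','w9.png');o=readout.get_obs();print(o['eef_pos'],o['tool_rot'],o['ft_force']);print(proj(w,o['eef_pos']))
for f,e,q in prof(w):print(f,e,q.round(1))
# height: bar-centre lines in both wrist positions as planes; intersect horizontal offset
u=np.array([.925,-.379,0]);w8=load('w8.png');s=load('s0.png');t=load('t0.png')
for n,c,q in[('w8',w8,[x for x in prof(w8) if x[0]==.3][0][2]),('w9',w,prof(w)[2][2]),('s',s,(217.4-.0,253.8)),('t',t,(156.2,217.3))]:
    print(n,[round(float((plane(c,q,z)-[.4632,.2024,z])@u)*1000,1) for z in(.085,.09,.095,.1)])
E
```

```text
[0.46192044 0.20285692 0.11314423] [8.30384346e-01 5.57190545e-01 7.18108604e-04 1.35100036e-04] [-0.11360446  0.49974877 -0.2186144 ]
[[258.07612425 251.25330855]]
0.1 [-0.0082, 0.0015] [254.6 152.8]
0.2 [-0.0077, 0.001] [254.5 173.3]
0.3 [-0.0072, 0.0013] [255.1 193.2]
0.4 [-0.0072, 0.0008] [254.5 212.3]
0.5 [-0.0052, -0.0017] [254.  230.7]
0.6 [-0.0052, -0.0017] [253.9 248.6]
0.7 [-0.0052, 0.0013] [256.5 265.8]
w8 [-3.0, -3.0, -2.9, -2.9]
w9 [-2.9, -2.8, -2.8, -2.8]
s [5.3, 0.1, -5.1, -10.4]
t [-0.8, -0.2, 0.3, 0.9]
```

Emit:
jog_arm --motion '[{"x": 0,"y": -1.5,"z": 8,"spin": 0,"fingers": 0.2},{"x": 0,"y": -1.5,"z": 20,"spin": 0,"fingers": 0.2},{"x": 0,"y": -1.5,"z": 32,"spin": 0,"fingers": 0.2},{"x": 0,"y": -1.5,"z": 39,"spin": 0,"fingers": 0.2},{"x": 0,"y": -1.5,"z": 40,"spin": 0,"fingers": 0.4},{"x": 0,"y": -1.5,"z": 40,"spin": 0,"fingers": 0.6},{"x": 0,"y": -1.5,"z": 40,"spin": 0,"fingers": 0.65},{"x": 0,"y": -1.5,"z": 40,"spin": 0,"fingers": 0.65}]'

```text
clock: 12.35
eef_pos: [0.4603, 0.2034, 0.0728]
tool_rot: [0.83, 0.557, 0.0, 0.0]
ft_force: [0.1, 0.4, 0.1]
grip_width: 0.015
grasp_force: 0.0
```

Emit:
jog_arm --motion '[{"x": 0,"y": 0,"z": 0,"spin": 0,"fingers": 0.75},{"x": 0,"y": 0,"z": 0,"spin": 0,"fingers": 0.8},{"x": 0,"y": 0,"z": 0,"spin": 0,"fingers": 1},{"x": 0,"y": 0,"z": 0,"spin": 0,"fingers": 1},{"x": 0,"y": 0,"z": 0,"spin": 0,"fingers": 1}]'

```text
clock: 12.98
eef_pos: [0.4603, 0.2032, 0.0726]
tool_rot: [0.83, 0.557, 0.0, 0.0]
ft_force: [0.0, -0.4, 0.6]
grip_width: 0.0083
grasp_force: 58.6
```

Emit:
jog_arm --motion '[{"x": 0,"y": 0,"z": -4,"spin": 0,"fingers": 1},{"x": 0,"y": 0.5,"z": -11,"spin": 0,"fingers": 1},{"x": 0,"y": 1.1,"z": -19,"spin": 0,"fingers": 1},{"x": 0,"y": 2.2,"z": -28,"spin": 0,"fingers": 1},{"x": 0,"y": 3.8,"z": -37.8,"spin": 0,"fingers": 1},{"x": 0,"y": 3.8,"z": -37.8,"spin": 0,"fingers": 1}]'

```text
clock: 13.72
eef_pos: [0.4636, 0.2018, 0.1111]
tool_rot: [0.83, 0.557, 0.0, 0.0]
ft_force: [1.7, -0.5, -2.9]
grip_width: 0.0079
grasp_force: 58.5
```

Emit:
jog_arm --motion '[{"x": 0,"y": 2,"z": -9,"spin": 0,"fingers": 1},{"x": 0,"y": 4.4,"z": -18.5,"spin": 0,"fingers": 1},{"x": 0,"y": 10.4,"z": -36.6,"spin": 0,"fingers": 1},{"x": 0,"y": 17.9,"z": -54.1,"spin": 0,"fingers": 1},{"x": 0,"y": 26.9,"z": -70.8,"spin": 0,"fingers": 1},{"x": 0,"y": 37.4,"z": -86.7,"spin": 0,"fingers": 1},{"x": 0,"y": 37.4,"z": -86.7,"spin": 0,"fingers": 1}]'

```text
clock: 14.6
eef_pos: [0.4967, 0.1881, 0.1979]
tool_rot: [0.83, 0.557, -0.001, -0.002]
ft_force: [-5.4, 3.6, 0.3]
grip_width: 0.0077
grasp_force: 59.0
```

Emit:
jog_arm --motion '[{"x": 0,"y": 5.5,"z": -7.5,"spin": 0,"fingers": 1},{"x": 0,"y": 11.5,"z": -15,"spin": 0,"fingers": 1},{"x": 0,"y": 24.5,"z": -28.8,"spin": 0,"fingers": 1},{"x": 0,"y": 38.5,"z": -41.4,"spin": 0,"fingers": 1},{"x": 0,"y": 53.5,"z": -52.8,"spin": 0,"fingers": 1},{"x": 0,"y": 62,"z": -58.3,"spin": 0,"fingers": 1},{"x": 0,"y": 69.5,"z": -62.8,"spin": 0,"fingers": 1},{"x": 0,"y": 69.5,"z": -62.8,"spin": 0,"fingers": 1}]'

```text
clock: 15.6
eef_pos: [0.5593, 0.1622, 0.2624]
tool_rot: [0.83, 0.558, -0.001, -0.002]
ft_force: [-10.5, 2.2, 12.9]
grip_width: 0.0077
grasp_force: 59.3
```

Emit:
jog_arm --motion '[{"x": 0,"y": 0,"z": 0,"spin": 0,"fingers": 1},{"x": 0,"y": 0,"z": 0,"spin": 0,"fingers": 1},{"x": 0,"y": 0,"z": 0,"spin": 0,"fingers": 1},{"x": 0,"y": 0,"z": 0,"spin": 0,"fingers": 1}]'

```text
clock: 16.1
eef_pos: [0.5589, 0.1624, 0.2621]
tool_rot: [0.83, 0.558, -0.001, -0.002]
ft_force: [-10.9, 1.0, 12.1]
grip_width: 0.0074
grasp_force: 59.3
```

```bash
python3 - <<'E'
from h import *
s=snap('scene','s10.png');w=snap('wrist','w10.png');t=snap('top','t10.png')
u=np.array([.925,-.379,0]);v=np.array([-.379,-.925,0]);m=np.array([.4612,.2030,.091]);H=m+.218*u;H[2]=.088
def P(th,a,b):  # a: dist from hinge along lid, b along bar
    th=np.radians(th);return H+b*v-a*np.cos(th)*u+np.array([0,0,a*np.sin(th)])+.003*(np.cos(th)*np.array([0,0,1])+np.sin(th)*u)
for n,c in(('s',s),('w',w),('t',t)):
    h=cv2.cvtColor(c['pixels'],cv2.COLOR_RGB2HSV).astype(int);r=[]
    for th in range(48,73,2):
        q=proj(c,[P(th,.218,b) for b in list(np.arange(-.048,-.018,.002))+list(np.arange(.018,.048,.002))]).round().astype(int)
        x=[h[b,a,2]-h[b,a,1] for a,b in q if 0<=a<512 and 0<=b<384];r.append((th,round(float(np.mean(x))) if x else None,len(x)))
    print(n,r)
o=readout.get_obs();print(o['clock'],o['eef_pos'],o['ft_force'],proj(w,[P(60,.218,b) for b in(-.04,.04)]).round())
# pot unchanged?
h=cv2.cvtColor(s['pixels'],cv2.COLOR_RGB2GRAY).astype(int);h7=cv2.cvtColor(load('s7.png')['pixels'],cv2.COLOR_RGB2GRAY).astype(int)
print(np.abs(h-h7)[170:225,330:385].mean())
E
```

```text
s [(48, 72, 30), (50, 81, 30), (52, 224, 30), (54, 46, 30), (56, 14, 30), (58, 140, 30), (60, 134, 30), (62, 6, 30), (64, 7, 30), (66, 31, 30), (68, 39, 30), (70, 38, 30), (72, 48, 30)]
w [(48, 24, 30), (50, 2, 30), (52, 17, 30), (54, 10, 30), (56, 31, 30), (58, 195, 30), (60, 37, 30), (62, 0, 30), (64, 108, 30), (66, 101, 30), (68, 83, 30), (70, 104, 29), (72, 34, 28)]
t [(48, 15, 30), (50, 20, 30), (52, 23, 30), (54, 44, 30), (56, 62, 30), (58, 86, 30), (60, 70, 30), (62, 78, 30), (64, 96, 30), (66, 110, 30), (68, 101, 30), (70, 81, 30), (72, 118, 30)]
16.25 [0.55887282 0.16241286 0.26204856] [-11.50258148   3.22900702  13.68089164] [[273. 178.]
 [270. 345.]]
11.540826446280992
```

```bash
python3 - <<'E'
from h import *
th=np.linspace(0,6.28,200)
for f in('t10.png','s10.png'):
    c=load(f)
    for p,r,z in((( .4355,-.2153),.038,(.038,0)),):
        q=proj(c,np.vstack([np.c_[p[0]+r*np.cos(th),p[1]+r*np.sin(th),0*th+k] for k in z]+[np.c_[p[0]+.009*np.cos(th),p[1]+.009*np.sin(th),0*th+.064]]));print(f,'pred',q.min(0).round(1),q.max(0).round(1))
    h=cv2.cvtColor(c['pixels'],cv2.COLOR_RGB2HSV);blue=((h[...,0]>95)&(h[...,0]<130)&(h[...,1]>120)).astype(np.uint8)
    n,l,st,_=cv2.connectedComponentsWithStats(1-blue);x=(q.min(0)+q.max(0))/2;k=st[l[int(x[1]),int(x[0])]];print(' blob',k[0],k[1],k[0]+k[2],k[1]+k[3])
E
```

```text
t10.png pred [309.2 213.8] [341.3 244.1]
 blob 310 213 343 245
s10.png pred [337.  185.3] [370.2 217.9]
 blob 0 0 512 384
```

The lid is at about 59° and held still, and the cover and pot are in place, so I'm handing in.

```bash
python3 -c "
from workcell import bot
print(bot.job_done())"
```

```text
the job is handed in; nothing more can be done
None
```

The job is handed in, with no verdict returned: by camera and force checks the cover sits centred and fully down on the pot and is let go, and the gripper is holding the lid still at about 59°.

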